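# Crack open the handwheel valve past its free play

## Robot

A 6-joint arm with a two-finger parallel gripper is mounted at the origin on a cart in front of the work surface, level with it; the furniture and walls round the work are solid. World frame = base frame: x ahead of the robot, y to its left, z up, the work surface at z = 0. Lengths are in mm, angles in rad, forces in N, time in s.
With the tool pointing down it reaches from about 400 to 925 mm from the base axis. Payload 12.5 kg.
Tool frame: the origin (TCP) lies at the centre of the arm's flange, where the gripper is bolted on; the fingertips stand 190 mm ahead of it and the grasp point (between the pads) lies 171 mm ahead of it; z points along the fingers, y is the direction in which the jaws open and shut (so a half turn about z gives the same grasp; the last joint's range is limited). The gripper opens to 95 mm and grips with 3 to 60 N. Pads are 20 mm wide; open, the fingers measure 119 mm over their backs; the gripper's body (75 mm by 180 mm) begins 59 mm behind the grasp point.
Start: joints at [-1.416, 0.491, 1.559, -0, 1.092, -0.106], TCP at [161.178, -603.86, 404.761] pointing down, gripper open.
Joint ranges: [-3.1, 3.1], [-0.84, 2.19], [0.05, 2.79], [-1.13, 4.28], [0.06, 2.93], [-2.69, 2.69]. Speed limits (rad/s): [2.22, 2.22, 2.79, 3.14, 3.14, 3.14].

## Interface

Orientations are given as [roll, pitch, yaw] about the fixed x, y, z axes, in that order (R = Rz(yaw) Ry(pitch) Rx(roll)).
In Python, from cell import env gives the robot as it stands.
- The arm moves only by the shell command python3 -m pendant 'ROWS'. ROWS is JSON, a list of rows, each an object of numbers: "x", "y", "z": the shift along the tool's x, y, z in units of 150 mm (1.0 is 150 mm); "rx", "ry", "rz": the turn, a rotation vector about the tool's x, y, z in units of 45 degrees (1.0 is 45 degrees); "jaw": the opening, from 0 (shut) to 1 (fully open). In form: [{"x": .., "y": .., "z": .., "rx": .., "ry": .., "rz": .., "jaw": ..}, ...]. A call has 1 to 10 rows; each row is the pose to reach, as a shift and turn from the pose commanded when the call began, along the tool's axes at that moment; what a row does not reach only later rows make up. A row lasts 1/8 s, in which the tool goes at most 62.5 mm and 10.7 degrees, less where a joint would pass 70% of its speed; a pose out of reach is approached as far as the arm can. A call with a number of a shift or a turn outside -1 to 1 is refused whole. A call with a gripper value outside its range is refused whole. The fingers move at their own pace and stop on an object; the grip force is fixed at half the most. Time passes only in rows, so rows that repeat a pose let the fingers close. It gives the time, the measured TCP pose, the force and the opening at its end, in the units of the state.
- env.state(): the state, without advancing time (a new reading comes with each control period).
- env.read_camera(name): name is "side" or "top" or "wrist"; returns a dict with "img" (480x640x3 uint8, red, green, blue), "fx", "fy", "cx", "cy" (pixels), "D" ([k1, k2, p1, p2, k3] as OpenCV has them; the pictures are not rectified), "rvec" (rotation vector, rad) and "tvec" (3), from world to camera coordinates, as OpenCV has them. Camera axes: x right, y down, z forward; pixel columns grow to the right and rows downward; lengths in mm; the calibration is good to about 2 mm. A picture is of the moment at which its call begins. There is no depth.
- env.job_done(): hands the job in, once; it reports no verdict.
The state is a dict: "t": time; "joints": joint angles; "qvel": joint speeds; "tau": joint torques, N m; "eef_pos": TCP position; "tcp_rot": TCP orientation; "ft_force": force on the tool from outside, world axes, zero at the start; "moment": the same for the moment, N m; "opening": opening from 0.0 (shut) to 1.0 (fully open).
Only numpy, scipy, OpenCV 4.12 (cv2) and the standard library are available. Lean on these libraries where they do the work, as an engineer would, in place of code of your own. Each camera call takes 0.05 s, during which the arm holds its last target.

## Task

Open the small bench valve that has the round spoked handwheel by one eighth of a turn of its stem: turn the wheel anticlockwise (seen from above) through its free play until the pointer begins to move, then carry on until the pointer has moved 45 degrees, onto the long thick mark of its dial. Then let go of the wheel. Leave the other valve, with the tee handle, shut.

Things in the scene. Friction and masses are not known exactly. Their poses are not given: they have to be found in the camera images.
- wheel_center (a point): Centre of the round handwheel of the valve to open, on the upright stem axis at mid-height of the rim, 128 mm above the desk: level grey ring, 61 mm outer diameter, 10 mm thick, three spokes, 18 mm hub; the stem end rises 12 mm above this point. Stays put as the wheel turns. Grip across the rim from above, at any yaw; for 38 mm below the rim there is only the 11 mm stem.
- wheel_valve: That valve's brass body, screwed down; origin on the stem axis at the desk, x along its 88 mm pipe, z up. Its aluminium dial plate, 112 mm across, lies 82 mm up, the dark 51 mm pointer on it. The wheel has free play: from its unknown start it turns easily 0.1 to 0.65 rad anticlockwise, then drives the stem and pointer one to one against 0.25 N m of friction; they stay where left.
- wheel_valve_stem (a joint): Angle in rad of the handwheel valve's stem and pointer: 0 = shut (the start; pointer on the first mark by the stop pin, pointing along the body's -x), growing anticlockwise seen from above; 0.785 = an eighth of a turn, pointer on the long thick mark; stop at 1.57. In the way: the filling machine left of y = 0.25, with a stand and boom up to 0.38 m high, as far as x = 0.30 and y = 0.01; pass above.
- tee_valve_stem (a joint): Angle in rad of the other valve's stem, 0 = shut (the start). Same brass body, dial and pointer, but for a handle a straight tee bar, 65 mm long, 11 mm thick, 128 mm above the desk, instead of a round wheel. It stands 0.15 m or more to the left or right of the handwheel valve and must stay shut.
Not all that is in view belongs to the job. What is shaped like the part that bears tee_valve_stem but brown is not meant.

How it is judged (in metres and radians):
On the way:
1. the free play is taken up and the stem of the handwheel valve has begun to turn (value of joint wheel_valve_stem above 0.06 rad).
At the end, for the whole second after the job is handed in: The stem and pointer of the handwheel valve stand 45 degrees (0.785 rad) open, within about 10 degrees (0.605 to 0.965 rad), at rest; the tee-handled valve is still shut (below 0.15 rad) (value of joint wheel_valve_stem between 0.605 and 0.965 rad and velocity of joint wheel_valve_stem between -0.05 and 0.05 rad/s and value of joint tee_valve_stem below 0.15 rad); the robot touches nothing.
It fails at once if the tee-handled valve is opened (value of joint tee_valve_stem above 0.15 rad).
It also fails if it takes over 38 s, if anything falls off the work surface, if the arm or the gripper's body presses on something with over 40 N, if the wrist force passes 120 N, or if a joint passes its speed limit or range.

## Working session

There is one attempt and no reset: what is moved stays moved. The work goes in short steps, Python scripts to look and compute and a shell command to move; the robot and the scene stay as the last step left them, time stands still between calls to the robot, and variables do not carry over. Pictures are saved under pics/ and viewed, and the job is handed in when it is done.

```bash
mkdir -p pics; ls; python3 - <<'E'
from cell import env
import cv2
s=env.state();print(s)
for n in("side","top","wrist"):
    c=env.read_camera(n);cv2.imwrite(f"pics/{n}0.png",c["img"][:,:,::-1]);print(n,{k:v for k,v in c.items() if k!="img"})
E
```

```text
pics
{'t': 0.0, 'joints': array([-1.41560951e+00,  4.91561296e-01,  1.55945672e+00, -1.27466626e-05,
        1.09169037e+00, -1.05600676e-01]), 'qvel': array([-1.50835894e-04, -4.50194936e-06, -3.87815438e-04,  9.74553825e-04,
        4.95313359e-05, -2.22985581e-04]), 'tau': array([-1.30851407e-03, -6.12651873e+01, -2.58185077e+01,  6.91707619e-02,
        4.82239947e-02, -1.48829340e-04]), 'eef_pos': array([ 161.16626505, -603.82752511,  404.15804567]), 'tcp_rot': array([-3.14048194e+00, -1.06361295e-04,  2.60793312e-01]), 'ft_force': array([ 0.61433142, -0.03266139, -0.61915713]), 'moment': array([-0.03447133, -0.00452741,  0.02850269]), 'opening': 1.0004483880925075}
side {'fx': 474.32260669419964, 'fy': 474.32260669419964, 'cx': 315.1002161616892, 'cy': 231.02795490700032, 'D': array([-0.05823478,  0.        ,  0.        ,  0.        ,  0.        ]), 'rvec': array([ 2.51905598,  0.74083553, -0.19103231]), 'tvec': array([-428.99480559, -316.9130336 , 1151.56530342])}
top {'fx': 471.442501886039, 'fy': 471.442501886039, 'cx': 325.0314976038718, 'cy': 237.6536462925687, 'D': array([-0.04400044,  0.        ,  0.        ,  0.        ,  0.        ]), 'rvec': array([ 2.13823825, -2.16355797,  0.16594934]), 'tvec': array([-124.40580878,  591.62460104,  855.56071688])}
wrist {'fx': 352.0402367275591, 'fy': 352.0402367275591, 'cx': 321.7813424541225, 'cy': 237.2444453596309, 'D': array([-0.02655072,  0.        ,  0.        ,  0.        ,  0.        ]), 'rvec': array([-2.32774779,  1.78634084,  0.22759916]), 'tvec': array([-623.42769257,  -30.00028383,  390.85501897])}
```

View pics/side0.png

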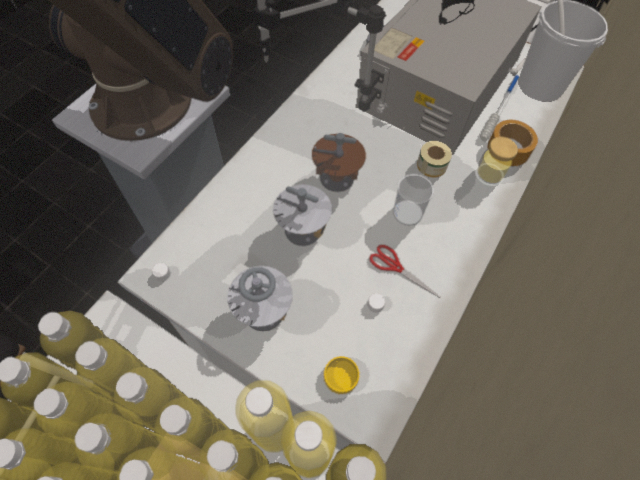

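View pics/top0.png

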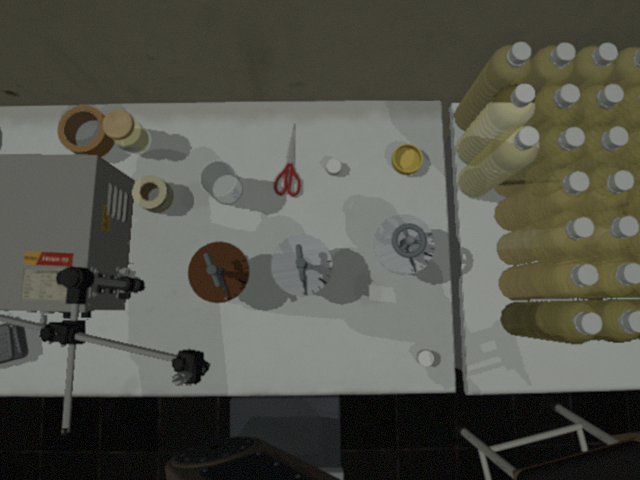

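View pics/wrist0.png

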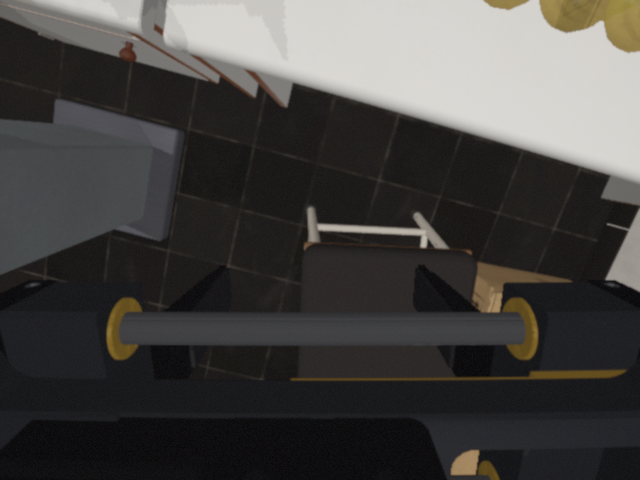

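Candidates: 
- round wheel on the grey dial: top (408,240), side (258,284)
- tee bar on the grey dial: top (301,262), side (302,200)
- tee bar on the brown dial: top (216,272), side (338,152)

I choose the round wheel and will check it in a close crop.

```bash
cat > h.py <<'E'
import numpy as np,cv2
def ray(c,uv):
    K=np.array([[c["fx"],0,c["cx"]],[0,c["fy"],c["cy"]],[0,0,1]])
    p=cv2.undistortPoints(np.array(uv,float).reshape(-1,1,2),K,c["D"]).reshape(-1,2)
    R=cv2.Rodrigues(c["rvec"])[0];C=-R.T@np.ravel(c["tvec"])
    return C,np.c_[p,np.ones(len(p))]@R
def onz(c,uv,z):
    C,d=ray(c,uv); return C+d*((z-C[2])/d[:,2])[:,None]
def tri(c1,u1,c2,u2):
    A,b=[],[]
    C1,d1=ray(c1,u1);C2,d2=ray(c2,u2);d1=d1[0]/np.linalg.norm(d1);d2=d2[0]/np.linalg.norm(d2)
    M=[np.eye(3)-np.outer(d,d) for d in(d1,d2)]
    X=np.linalg.solve(M[0]+M[1],M[0]@C1+M[1]@C2)
    return X,[np.linalg.norm(m@(X-C)) for m,C in zip(M,(C1,C2))]
def proj(c,P):
    K=np.array([[c["fx"],0,c["cx"]],[0,c["fy"],c["cy"]],[0,0,1]])
    return cv2.projectPoints(np.array(P,float).reshape(-1,3),c["rvec"],c["tvec"],K,c["D"])[0].reshape(-1,2)
E
python3 - <<'E'
import cv2,numpy as np
a=cv2.imread("pics/top0.png")[200:290,360:480];b=cv2.imread("pics/side0.png")[240:340,210:310]
a=cv2.resize(a,None,fx=4,fy=4,interpolation=cv2.INTER_CUBIC);b=cv2.resize(b,(320,320),interpolation=cv2.INTER_CUBIC)
o=np.zeros((360,800,3),np.uint8);o[:,:480]=a;o[:320,480:]=b
cv2.imwrite("pics/crop0.png",o)
E
```

```text
(no output)
```

View pics/crop0.png

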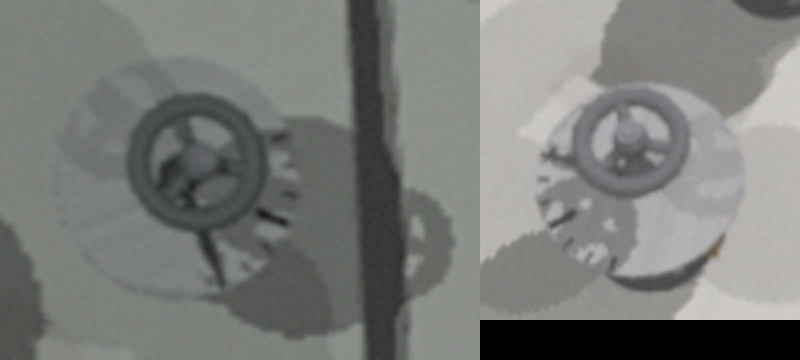

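The crop confirms it: a ring with three spokes. In the top view the ring centre is about (409.2,240.5), the pointer tip (415.5,272) and the thick mark (428,254.5). In the side view the ring centre is about (257.2,283.7).

```bash
python3 - <<'E'
from cell import env
import cv2,numpy as np
from h import *
t=env.read_camera("top");s=env.read_camera("side")
def crop(c,x0,y0,w,h):return c["img"][y0:y0+h,x0:x0+w]
# ellipse fit on the ring's dark pixels seeds refined manually
for n,c,uv in(("top",t,(409.2,240.5)),("side",s,(257.2,283.7))): print(n,onz(c,[uv],128))
print(tri(t,[(409.2,240.5)],s,[(257.2,283.7)]))
W=onz(t,[(409.2,240.5)],128)[0]
# ring edge pixels top crop: left 127, right 267, top 93 bottom 231
E=onz(t,[(360+127/4,240.5),(360+267/4,240.5),(409.2,200+93/4),(409.2,200+231/4)],128);print(E)
print("pointer tip",onz(t,[(415.5,272)],84)[0],"thick",onz(t,[(428,254.5)],82)[0],"90",onz(t,[(430,233.7)],82)[0])
for p in((415.5,272),(428,254.5),(430,233.7)):
    d=onz(t,[p],83)[0]-W;print(np.degrees(np.arctan2(d[1],d[0])),np.hypot(d[0],d[1]))
print("tee",onz(t,[(301,257)],128))
E
```

```text
top [[ 571.22550383 -275.91851196  128.        ]]
side [[ 572.37956953 -274.16040093  128.        ]]
(array([ 571.86390391, -275.06899388,  128.6720778 ]), [np.float64(1.0257254192756224), np.float64(1.025725419275584)])
[[ 571.56659553 -245.65134561  128.        ]
 [ 570.88100846 -306.43317552  128.        ]
 [ 601.48771414 -277.08010624  128.        ]
 [ 541.28239564 -274.78637863  128.        ]]
pointer tip [ 519.68494604 -293.61281944   84.        ] thick [ 551.40197426 -318.1570272    82.        ] 90 [ 589.68541672 -323.52297653   82.        ]
-160.82743699168728 54.49382749519669
-115.38121763351988 46.495869085960834
-68.86748005043184 50.782723936935504
tee [[544.75912812 -88.84558105 128.        ]]
```

```bash
python3 - <<'E'
from cell import env
from h import *
from scipy.spatial.transform import Rotation as Ro
t=env.read_camera("top");s=env.read_camera("side")
for a,b in(((525,137),(260,401)),((525,137),(308,435)),((523,95),(308,435))): print(tri(t,[a],s,[b]))
st=env.state();R=Ro.from_euler("xyz",st["tcp_rot"])
for g in([571.8,-275,450],[571.8,-275,299]): print(R.inv().apply(np.array(g)-st["eef_pos"])/150)
E
```

```text
(array([ 709.13957207, -433.90993274,  258.5399654 ]), [np.float64(0.3876352822983723), np.float64(0.38763528229825045)])
(array([ 752.11861238, -445.40203946,  198.3707825 ]), [np.float64(26.055161092863123), np.float64(26.055161092862924)])
(array([ 776.70576997, -435.42304657,  259.74471441]), [np.float64(0.2820868919482183), np.float64(0.28208689194797193)])
[ 3.21007369 -1.41213009 -0.30219005]
[ 3.21007247 -1.41196061  0.7044766 ]
```

Bottle caps stand about 260 mm high near y = -434, so I rise first.

```bash
python3 -m pendant '[{"z":-0.4,"jaw":1},{"z":-0.7,"jaw":1},{"x":0.2,"y":-0.1,"z":-0.7,"jaw":1},{"x":0.6,"y":-0.3,"z":-0.7,"jaw":1},{"x":1.0,"y":-0.45,"z":-0.7,"jaw":1}]' && python3 -m pendant '[{"x":0.35,"y":-0.15,"jaw":1},{"x":0.7,"y":-0.3,"jaw":1},{"x":1.0,"y":-0.45,"jaw":1}]' && python3 -m pendant '[{"x":0.35,"y":-0.15,"jaw":1},{"x":0.7,"y":-0.3,"jaw":1},{"x":1.0,"y":-0.45,"jaw":1},{"x":1.0,"y":-0.45,"jaw":1},{"x":1.0,"y":-0.45,"jaw":1}]'
python3 - <<'E'
from cell import env
from h import *
from scipy.spatial.transform import Rotation as Ro
w=env.read_camera("wrist");cv2.imwrite("pics/w1.png",w["img"][:,:,::-1])
st=env.state();R=Ro.from_euler("xyz",st["tcp_rot"]);print(st["t"],st["eef_pos"],st["tcp_rot"],st["joints"])
print(R.inv().apply(np.array([571.8,-275,299])-st["eef_pos"])/150)
print(proj(w,[571.8,-275,128]))
E
```

```text
0.4 [ 161.17322229 -603.85833305  404.66083147] [-3.14150191e+00  5.46804182e-06  2.60805156e-01] [-1.41560563e+00  4.91012213e-01  1.55898806e+00 -1.69078617e-05
  1.09168204e+00 -1.05606664e-01]
[ 3.21026662 -1.41229336  0.70451616]
[[ -21.30174469 -519.74700241]]invalid input
```

View pics/w1.png

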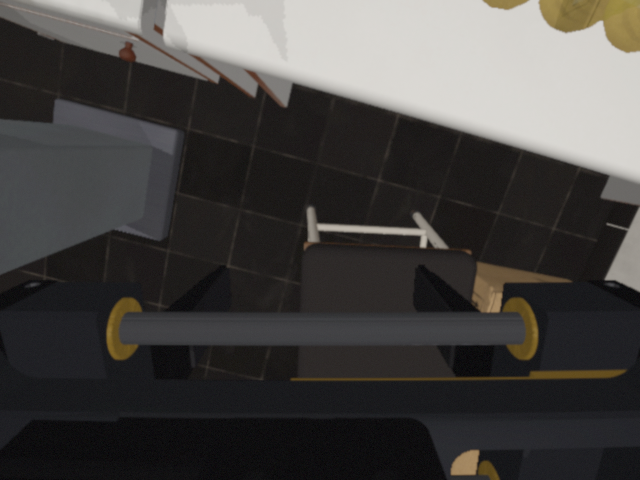

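The picture is unchanged, still floor and table edge, because the call was refused. All keys are probably required.

```bash
python3 -m pendant '[{"x":0,"y":0,"z":-0.4,"rx":0,"ry":0,"rz":0,"jaw":1},{"x":0,"y":0,"z":-0.7,"rx":0,"ry":0,"rz":0,"jaw":1},{"x":0.2,"y":-0.1,"z":-0.7,"rx":0,"ry":0,"rz":0,"jaw":1},{"x":0.6,"y":-0.3,"z":-0.7,"rx":0,"ry":0,"rz":0,"jaw":1},{"x":1.0,"y":-0.45,"z":-0.7,"rx":0,"ry":0,"rz":0,"jaw":1}]'
```

```text
t: 1.02
eef_pos: [284.4, -502.3, 509.9]
tcp_rot: [3.141, -0.0, 0.26]
ft_force: [1.3, -1.5, 0.2]
opening: 1.002
```

```bash
python3 -m pendant '[{"x":0.35,"y":-0.15,"z":0,"rx":0,"ry":0,"rz":0,"jaw":1},{"x":0.7,"y":-0.3,"z":0,"rx":0,"ry":0,"rz":0,"jaw":1},{"x":1.0,"y":-0.45,"z":0,"rx":0,"ry":0,"rz":0,"jaw":1}]' && python3 -m pendant '[{"x":0.35,"y":-0.15,"z":0,"rx":0,"ry":0,"rz":0,"jaw":1},{"x":0.7,"y":-0.3,"z":0,"rx":0,"ry":0,"rz":0,"jaw":1},{"x":1.0,"y":-0.45,"z":0,"rx":0,"ry":0,"rz":0,"jaw":1},{"x":1.0,"y":-0.45,"z":0,"rx":0,"ry":0,"rz":0,"jaw":1},{"x":1.0,"y":-0.45,"z":0,"rx":0,"ry":0,"rz":0,"jaw":1}]'
python3 - <<'E'
from cell import env
from h import *
from scipy.spatial.transform import Rotation as Ro
w=env.read_camera("wrist");cv2.imwrite("pics/w2.png",w["img"][:,:,::-1])
st=env.state();R=Ro.from_euler("xyz",st["tcp_rot"]);print(st["t"],st["eef_pos"],st["tcp_rot"],st["joints"])
print(R.inv().apply(np.array([571.8,-275,299])-st["eef_pos"])/150)
print(proj(w,[571.8,-275,128]))
E
```

```text
t: 1.4
eef_pos: [412.6, -398.2, 509.8]
tcp_rot: [3.141, -0.0, 0.261]
ft_force: [-0.1, -0.9, 0.8]
opening: 1.002
t: 2.02
eef_pos: [538.6, -295.9, 509.6]
tcp_rot: [3.142, 0.0, 0.261]
ft_force: [-0.6, -1.2, -0.1]
opening: 0.998
2.075 [ 538.21508061 -296.34201157  509.6992167 ] [3.14154656e+00 3.08400955e-04 2.60138564e-01] [-6.10734211e-01  3.93070714e-01  1.43765385e+00 -2.74806606e-04
  1.31103150e+00  6.99994151e-01]
[ 0.2533959  -0.07996754  1.40457968]
[[311.54189793 178.15821739]]
```

View pics/w2.png

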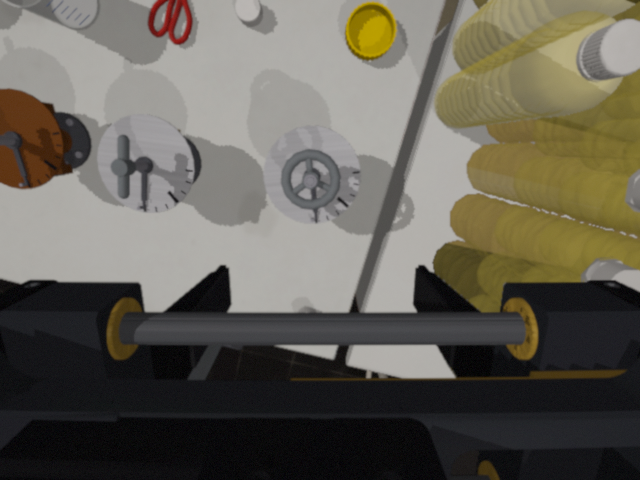

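The wheel is at (311,180) against a predicted (311.5,178), and the tee valve is at (122,165). Next I check bottle clearance for the gripper body.

```bash
python3 - <<'E'
from cell import env
from h import *
w=env.read_camera("wrist")
for z in(0,100,200): print(z,onz(w,[(436,105),(468,160),(450,210),(436,262)],z)[:,:2].round().tolist())
t=env.read_camera("top")
for z in (50,150,200): print(z,onz(t,[(458,180),(495,208),(497,245),(500,275)],z)[:,:2].round().tolist())
E
```

```text
0 [[695.0, -409.0], [639.0, -475.0], [568.0, -475.0], [489.0, -482.0]]
100 [[677.0, -382.0], [632.0, -435.0], [575.0, -435.0], [513.0, -440.0]]
200 [[658.0, -356.0], [625.0, -395.0], [583.0, -395.0], [536.0, -399.0]]
50 [[699.0, -391.0], [643.0, -460.0], [571.0, -459.0], [514.0, -461.0]]
150 [[672.0, -360.0], [623.0, -421.0], [559.0, -421.0], [508.0, -423.0]]
200 [[659.0, -345.0], [612.0, -402.0], [553.0, -402.0], [505.0, -403.0]]
```

Clearance is good. Centre and descend.

```bash
python3 -m pendant '[{"x":0.254,"y":-0.08,"z":0.1,"rx":0,"ry":0,"rz":0,"jaw":1},{"x":0.254,"y":-0.08,"z":0.4,"rx":0,"ry":0,"rz":0,"jaw":1},{"x":0.254,"y":-0.08,"z":0.7,"rx":0,"ry":0,"rz":0,"jaw":1},{"x":0.254,"y":-0.08,"z":0.9,"rx":0,"ry":0,"rz":0,"jaw":1},{"x":0.254,"y":-0.08,"z":0.9,"rx":0,"ry":0,"rz":0,"jaw":1},{"x":0.254,"y":-0.08,"z":0.9,"rx":0,"ry":0,"rz":0,"jaw":1}]'
python3 - <<'E'
from cell import env
from h import *
from scipy.spatial.transform import Rotation as Ro
w=env.read_camera("wrist");cv2.imwrite("pics/w3.png",w["img"][:,:,::-1])
st=env.state();R=Ro.from_euler("xyz",st["tcp_rot"]);print(st["t"],st["eef_pos"],st["tcp_rot"])
print(R.inv().apply(np.array([571.8,-275,299])-st["eef_pos"])/150)
print(proj(w,[571.8,-275,128]))
E
```

```text
t: 2.92
eef_pos: [572.4, -275.1, 376.2]
tcp_rot: [3.14, -0.001, 0.26]
ft_force: [-0.1, 0.1, 0.7]
opening: 1.002
2.975 [ 572.46499689 -274.85294538  376.47425876] [ 3.13968489e+00 -1.67087908e-03  2.60209866e-01]
[-0.00539929 -0.00117859  0.51648545]
[[322.57670966 252.43901999]]
```

View pics/w3.png

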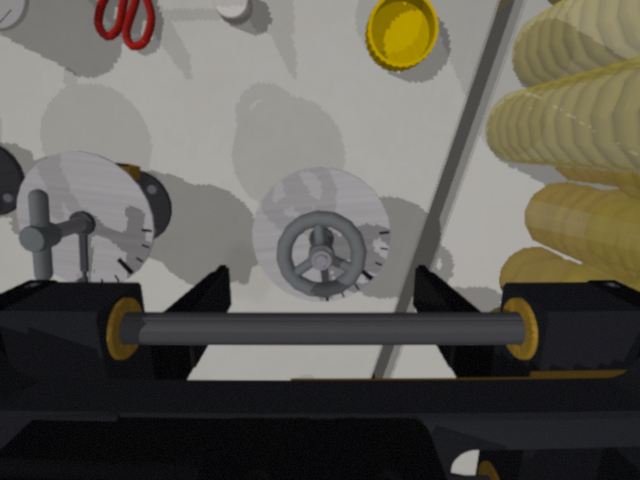

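The ring is at (321,253) against a predicted (322.6,252.4), centred between the fingers. Now down and grip.

```bash
python3 -m pendant '[{"x":0,"y":0,"z":0.2,"rx":0,"ry":0,"rz":0,"jaw":1},{"x":0,"y":0,"z":0.4,"rx":0,"ry":0,"rz":0,"jaw":1},{"x":0,"y":0,"z":0.51,"rx":0,"ry":0,"rz":0,"jaw":1},{"x":0,"y":0,"z":0.51,"rx":0,"ry":0,"rz":0,"jaw":1},{"x":0,"y":0,"z":0.51,"rx":0,"ry":0,"rz":0,"jaw":1}]' && python3 -m pendant '[{"x":0,"y":0,"z":0,"rx":0,"ry":0,"rz":0,"jaw":0.5},{"x":0,"y":0,"z":0,"rx":0,"ry":0,"rz":0,"jaw":0.5},{"x":0,"y":0,"z":0,"rx":0,"ry":0,"rz":0,"jaw":0.5},{"x":0,"y":0,"z":0,"rx":0,"ry":0,"rz":0,"jaw":0.5},{"x":0,"y":0,"z":0,"rx":0,"ry":0,"rz":0,"jaw":0.5},{"x":0,"y":0,"z":0,"rx":0,"ry":0,"rz":0,"jaw":0.5}]'
python3 -c "
from cell import env
s=env.state();print(s['ft_force'],s['moment'],s['opening'],s['joints'])"
```

```text
t: 3.6
eef_pos: [572.8, -274.5, 299.6]
tcp_rot: [3.14, -0.001, 0.261]
ft_force: [0.5, -0.4, -0.4]
opening: 0.999
t: 4.35
eef_pos: [572.6, -274.6, 298.4]
tcp_rot: [3.141, -0.0, 0.261]
ft_force: [0.6, -3.2, 1.1]
opening: 0.629
[ 0.56507248 -3.16462894  1.06381871] [-0.458287  -0.0122871  0.0128298] 0.6285884331163049 [-5.51067933e-01  6.20365118e-01  1.63758473e+00 -3.19681334e-04
  8.82950460e-01  7.59183749e-01]
```

Gripped at about 60 mm. Turn anticlockwise (tool z points down, so rz is negative) while watching the moment.

```bash
python3 -m pendant '[{"x":0,"y":0,"z":0,"rx":0,"ry":0,"rz":-0.1,"jaw":0.5},{"x":0,"y":0,"z":0,"rx":0,"ry":0,"rz":-0.2,"jaw":0.5},{"x":0,"y":0,"z":0,"rx":0,"ry":0,"rz":-0.2,"jaw":0.5}]'
python3 -c "
from cell import env
import cv2
s=env.state();print(s['ft_force'],s['moment'],s['opening'],s['tcp_rot'])
cv2.imwrite('pics/w4.png',env.read_camera('wrist')['img'][:,:,::-1])
cv2.imwrite('pics/s4.png',cv2.resize(env.read_camera('side')['img'][220:350,190:330,::-1],None,fx=4,fy=4,interpolation=2))"
```

```text
t: 4.72
eef_pos: [572.5, -274.5, 298.4]
tcp_rot: [3.141, -0.0, 0.417]
ft_force: [0.6, -1.3, 1.6]
opening: 0.627
[ 0.61859908 -1.32536053  1.63785427] [-0.36986354 -0.0262498  -0.00850128] 0.6265466223698458 [ 3.14112662e+00 -9.61438328e-05  4.17356347e-01]
```

View pics/w4.png

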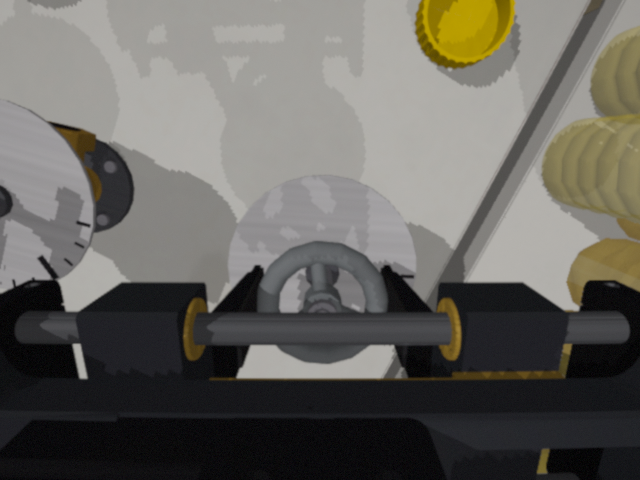

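View pics/s4.png

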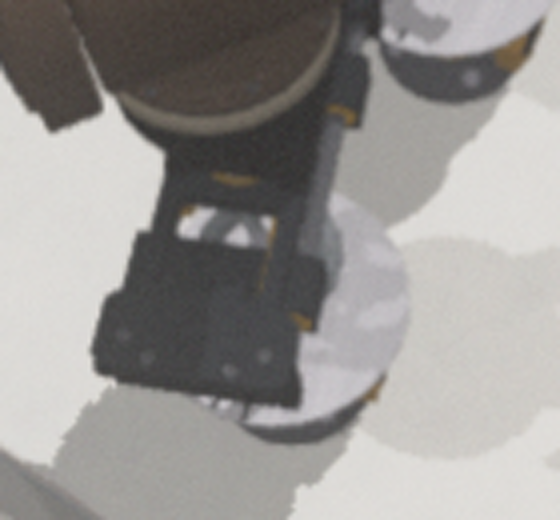

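The pads hold the ring at (265,300) and (380,300), and the spoke has turned with the tool. The moment is still about 0, so this is free play. Continue in small steps.

```bash
cat > m.py <<'E'
from cell import env
s=env.state();print(s['t'],'M',s['moment'].round(3),'F',s['ft_force'].round(1),'yaw',s['tcp_rot'].round(4),s['opening'].round(3))
E
python3 -m pendant '[{"x":0,"y":0,"z":0,"rx":0,"ry":0,"rz":-0.1,"jaw":0.5},{"x":0,"y":0,"z":0,"rx":0,"ry":0,"rz":-0.1,"jaw":0.5}]'>/dev/null; python3 m.py
python3 -m pendant '[{"x":0,"y":0,"z":0,"rx":0,"ry":0,"rz":-0.1,"jaw":0.5},{"x":0,"y":0,"z":0,"rx":0,"ry":0,"rz":-0.1,"jaw":0.5}]'>/dev/null; python3 m.py
python3 -m pendant '[{"x":0,"y":0,"z":0,"rx":0,"ry":0,"rz":-0.1,"jaw":0.5},{"x":0,"y":0,"z":0,"rx":0,"ry":0,"rz":-0.1,"jaw":0.5}]'>/dev/null; python3 m.py
```

```text
Traceback (most recent call last):
  File "m.py", line 2, in <module>
    s=env.state();print(s['t'],'M',s['moment'].round(3),'F',s['ft_force'].round(1),'yaw',s['tcp_rot'].round(4),s['opening'].round(3))
                                                                                                               ^^^^^^^^^^^^^^^^^^
AttributeError: 'float' object has no attribute 'round'
Traceback (most recent call last):
  File "m.py", line 2, in <module>
    s=env.state();print(s['t'],'M',s['moment'].round(3),'F',s['ft_force'].round(1),'yaw',s['tcp_rot'].round(4),s['opening'].round(3))
                                                                                                               ^^^^^^^^^^^^^^^^^^
AttributeError: 'float' object has no attribute 'round'
Traceback (most recent call last):
  File "m.py", line 2, in <module>
    s=env.state();print(s['t'],'M',s['moment'].round(3),'F',s['ft_force'].round(1),'yaw',s['tcp_rot'].round(4),s['opening'].round(3))
                                                                                                               ^^^^^^^^^^^^^^^^^^
AttributeError: 'float' object has no attribute 'round'
```

```bash
sed -i "s/s\['opening'\].round(3)/round(float(s['opening']),3)/" m.py
python3 m.py
python3 -m pendant '[{"x":0,"y":0,"z":0,"rx":0,"ry":0,"rz":-0.1,"jaw":0.5},{"x":0,"y":0,"z":0,"rx":0,"ry":0,"rz":-0.1,"jaw":0.5}]'>/dev/null; python3 m.py
python3 -c "
from cell import env
import cv2
cv2.imwrite('pics/w5.png',env.read_camera('wrist')['img'][:,:,::-1])
cv2.imwrite('pics/t5.png',cv2.resize(env.read_camera('top')['img'][190:310,340:480,::-1],None,fx=4,fy=4,interpolation=2))"
```

```text
5.575 M [-0.26   0.189  0.052] F [ 0.2 -2.1  3.4] yaw [3.1415e+00 1.0000e-04 6.5060e-01] 0.628
5.825 M [-0.208  0.194  0.037] F [-1.3 -1.4  3.1] yaw [-3.1415e+00  1.0000e-04  7.2890e-01] 0.627
```

View pics/w5.png

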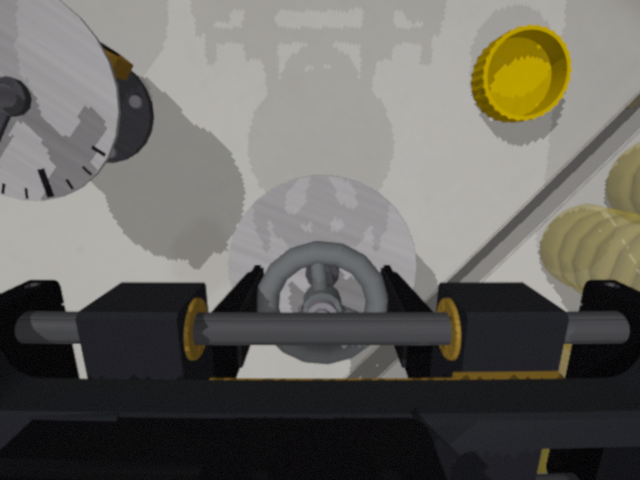

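View pics/t5.png

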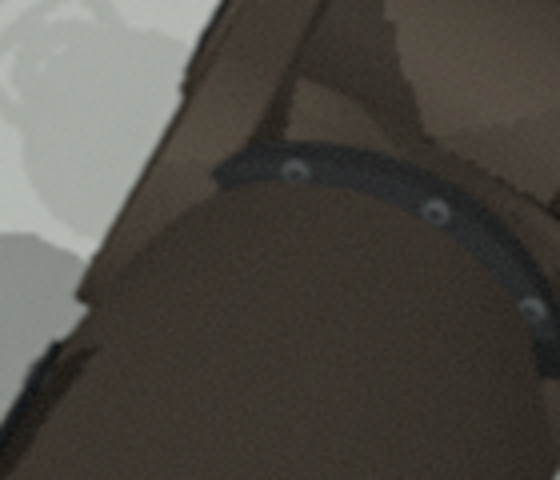

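The top view is blocked by the arm. In the wrist view the ring is still held, and the moment shows no drive load after 0.47 rad. Continue.

```bash

python3 -m pendant '[{"x":0,"y":0,"z":0,"rx":0,"ry":0,"rz":-0.07,"jaw":0.5},{"x":0,"y":0,"z":0,"rx":0,"ry":0,"rz":-0.07,"jaw":0.5}]'>/dev/null; python3 m.py
python3 -m pendant '[{"x":0,"y":0,"z":0,"rx":0,"ry":0,"rz":-0.07,"jaw":0.5},{"x":0,"y":0,"z":0,"rx":0,"ry":0,"rz":-0.07,"jaw":0.5}]'>/dev/null; python3 m.py
python3 -m pendant '[{"x":0,"y":0,"z":0,"rx":0,"ry":0,"rz":-0.07,"jaw":0.5},{"x":0,"y":0,"z":0,"rx":0,"ry":0,"rz":-0.07,"jaw":0.5}]'>/dev/null; python3 m.py
python3 -m pendant '[{"x":0,"y":0,"z":0,"rx":0,"ry":0,"rz":-0.07,"jaw":0.5},{"x":0,"y":0,"z":0,"rx":0,"ry":0,"rz":-0.07,"jaw":0.5}]'>/dev/null; python3 m.py
```

```text
6.175 M [-0.078  0.297 -0.013] F [-1.6 -1.   5. ] yaw [-3.1414e+00  1.0000e-04  7.8480e-01] 0.627
6.425 M [-0.089  0.337  0.035] F [-1.9 -1.1  6. ] yaw [-3.1413e+00  1.0000e-04  8.3990e-01] 0.626
6.675 M [-0.036  0.368  0.052] F [-1.2 -0.7  6.1] yaw [-3.1412e+00  1.0000e-04  8.9490e-01] 0.628
6.925 M [-0.022  0.424 -0.019] F [-2.   0.2  5.2] yaw [-3.1411  0.      0.9497] 0.628
```

```bash

python3 -c "
from cell import env
import cv2
cv2.imwrite('pics/w6.png',env.read_camera('wrist')['img'][:,:,::-1])
cv2.imwrite('pics/s6.png',cv2.resize(env.read_camera('side')['img'][220:350,190:330,::-1],None,fx=4,fy=4,interpolation=2))"
```

```text
(no output)
```

View pics/w6.png

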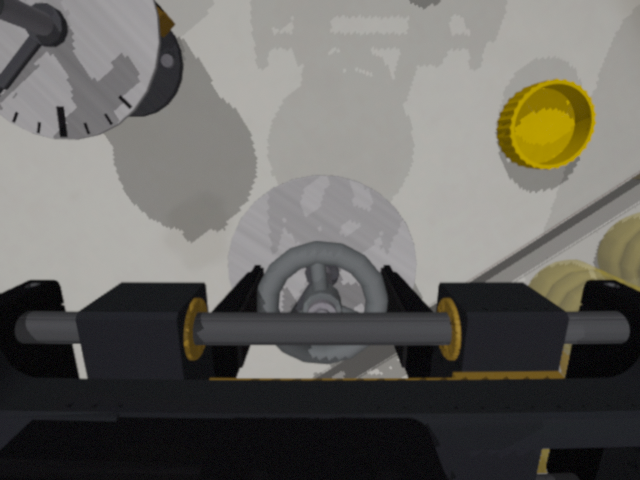

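View pics/s6.png

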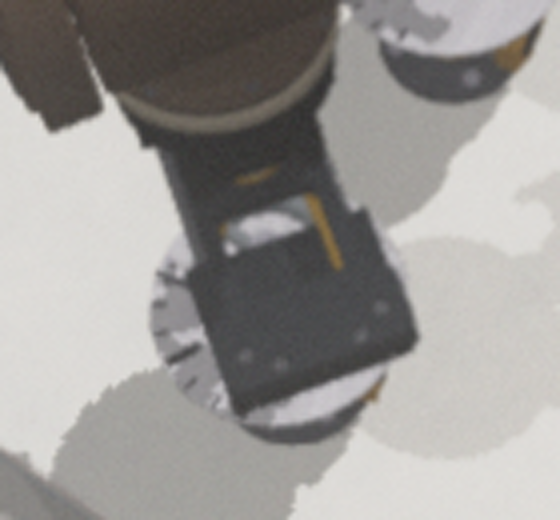

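```bash

python3 - <<'E'
from cell import env
from h import *
c=env.read_camera('side');cv2.imwrite('pics/side6.png',c['img'][:,:,::-1])
a=cv2.imread('pics/side0.png');b=cv2.imread('pics/side6.png')
o=[cv2.resize(i[265:335,220:270],None,fx=8,fy=8,interpolation=cv2.INTER_CUBIC) for i in(a,b)]
cv2.imwrite('pics/cmp6.png',np.hstack(o))
for d in(0,15,30,45,60,90):
    th=np.radians(-160.8+d);print(d,[((proj(c,[571.8+r*np.cos(th),-275+r*np.sin(th),85])[0]-[220,265])*8).round() for r in(30,51)])
E
```

```text
0 [array([179., 203.]), array([ 86., 181.])]
15 [array([172., 236.]), array([ 74., 238.])]
30 [array([175., 270.]), array([ 78., 296.])]
45 [array([188., 302.]), array([ 99., 350.])]
60 [array([209., 329.]), array([135., 397.])]
90 [array([272., 363.]), array([242., 456.])]
```

View pics/cmp6.png

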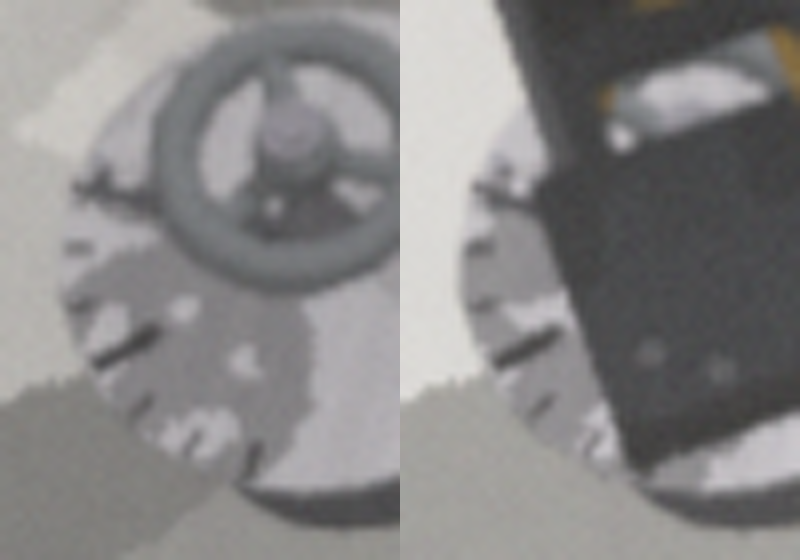

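The pointer is still on the first mark: tip about (75,187) in both panels. The spokes have turned with the tool, so the wheel is at the end of its free play or nearly so. Continue.

```bash
python3 m.py
python3 -m pendant '[{"x":0,"y":0,"z":0,"rx":0,"ry":0,"rz":-0.1,"jaw":0.5},{"x":0,"y":0,"z":0,"rx":0,"ry":0,"rz":-0.1,"jaw":0.5}]'>/dev/null; python3 m.py
python3 -m pendant '[{"x":0,"y":0,"z":0,"rx":0,"ry":0,"rz":-0.1,"jaw":0.5},{"x":0,"y":0,"z":0,"rx":0,"ry":0,"rz":-0.1,"jaw":0.5}]'>/dev/null; python3 m.py
python3 - <<'E'
from cell import env
from h import *
c=env.read_camera('side');cv2.imwrite('pics/side7.png',c['img'][:,:,::-1])
w=env.read_camera('wrist')['img'][200:400,200:440,::-1];w=cv2.resize(w,(480,400))
b=cv2.imread('pics/side7.png')
o=cv2.resize(b[265:335,220:270],None,fx=6,fy=6,interpolation=cv2.INTER_CUBIC)[:400]
cv2.imwrite('pics/c7.png',np.hstack([w,o]))
E
```

```text
7.075 M [-0.025  0.358  0.033] F [-1.4 -0.9  6.3] yaw [-3.1411e+00  1.0000e-04  9.4910e-01] 0.629
7.325 M [0.067 0.434 0.035] F [-2.  -0.1  5.9] yaw [-3.1409 -0.      1.0286] 0.629
7.575 M [-0.006  0.463  0.021] F [-3.   0.1  5.6] yaw [-3.1408 -0.      1.1072] 0.63
```

View pics/c7.png

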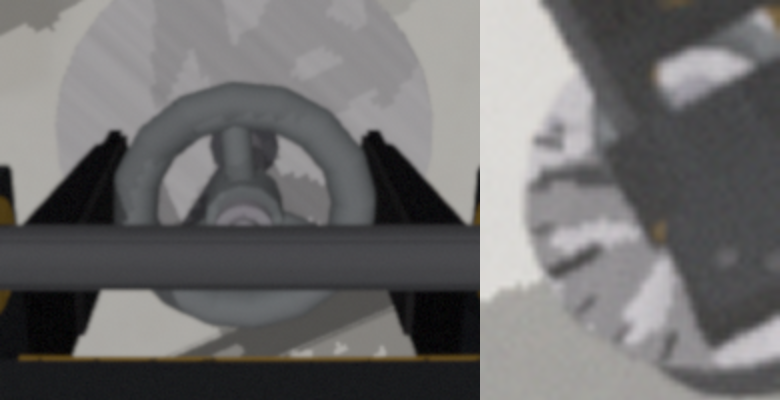

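The pointer has left the first mark and lies near the 15° prediction: tip (535,178) in this crop, against about (535,178) computed. About 30° remains, so I go 20° and look again.

```bash

python3 -m pendant '[{"x":0,"y":0,"z":0,"rx":0,"ry":0,"rz":-0.1,"jaw":0.5},{"x":0,"y":0,"z":0,"rx":0,"ry":0,"rz":-0.2,"jaw":0.5},{"x":0,"y":0,"z":0,"rx":0,"ry":0,"rz":-0.3,"jaw":0.5},{"x":0,"y":0,"z":0,"rx":0,"ry":0,"rz":-0.4,"jaw":0.5},{"x":0,"y":0,"z":0,"rx":0,"ry":0,"rz":-0.45,"jaw":0.5},{"x":0,"y":0,"z":0,"rx":0,"ry":0,"rz":-0.45,"jaw":0.5}]'; python3 m.py
python3 - <<'E'
from cell import env
from h import *
c=env.read_camera('side');b=c['img'][:,:,::-1].copy()
cv2.imwrite('pics/c8.png',cv2.resize(b[265:335,220:290],None,fx=8,fy=8,interpolation=cv2.INTER_CUBIC))
E
```

```text
t: 8.43
eef_pos: [572.2, -274.2, 298.3]
tcp_rot: [-3.14, -0.001, 1.46]
ft_force: [-4.0, 0.9, 7.3]
opening: 0.624
8.425 M [ 0.008  0.742 -0.047] F [-4.   0.9  7.3] yaw [-3.1402e+00 -5.0000e-04  1.4600e+00] 0.624
```

View pics/c8.png

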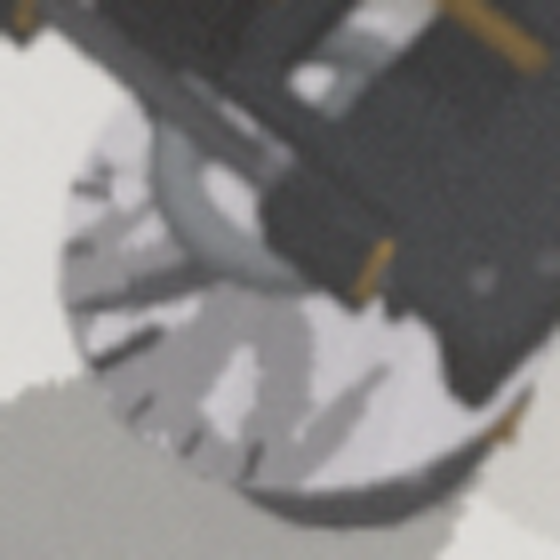

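The pointer now runs from (185,270) to (75,303), which is about 32°. The thick mark is at (92,362) to (158,330). I turn 12.6° more.

```bash

python3 -m pendant '[{"x":0,"y":0,"z":0,"rx":0,"ry":0,"rz":-0.1,"jaw":0.5},{"x":0,"y":0,"z":0,"rx":0,"ry":0,"rz":-0.2,"jaw":0.5},{"x":0,"y":0,"z":0,"rx":0,"ry":0,"rz":-0.28,"jaw":0.5},{"x":0,"y":0,"z":0,"rx":0,"ry":0,"rz":-0.28,"jaw":0.5},{"x":0,"y":0,"z":0,"rx":0,"ry":0,"rz":-0.28,"jaw":0.5}]'; python3 m.py
python3 - <<'E'
from cell import env
from h import *
c=env.read_camera('side');b=c['img'][:,:,::-1].copy()
cv2.imwrite('pics/c9.png',cv2.resize(b[265:335,220:290],None,fx=8,fy=8,interpolation=cv2.INTER_CUBIC))
E
```

```text
t: 9.1
eef_pos: [572.0, -274.2, 298.3]
tcp_rot: [-3.14, -0.001, 1.68]
ft_force: [-4.8, 0.3, 7.0]
opening: 0.626
9.1 M [0.019 0.881 0.064] F [-4.8  0.3  7. ] yaw [-3.1399e+00 -9.0000e-04  1.6796e+00] 0.626
```

View pics/c9.png

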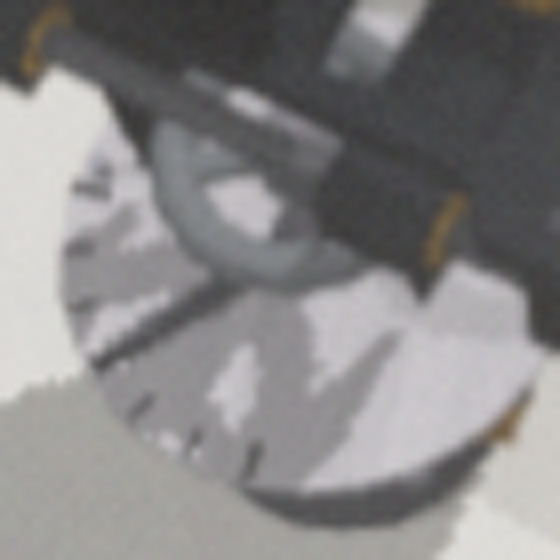

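The pointer lies on the thick mark, from (95,360) to (235,285). Release, then rise straight up.

```bash

python3 -m pendant '[{"x":0,"y":0,"z":0,"rx":0,"ry":0,"rz":0,"jaw":1},{"x":0,"y":0,"z":0,"rx":0,"ry":0,"rz":0,"jaw":1},{"x":0,"y":0,"z":0,"rx":0,"ry":0,"rz":0,"jaw":1},{"x":0,"y":0,"z":0,"rx":0,"ry":0,"rz":0,"jaw":1},{"x":0,"y":0,"z":0,"rx":0,"ry":0,"rz":0,"jaw":1},{"x":0,"y":0,"z":0,"rx":0,"ry":0,"rz":0,"jaw":1}]' && python3 -m pendant '[{"x":0,"y":0,"z":-0.15,"rx":0,"ry":0,"rz":0,"jaw":1},{"x":0,"y":0,"z":-0.4,"rx":0,"ry":0,"rz":0,"jaw":1},{"x":0,"y":0,"z":-0.7,"rx":0,"ry":0,"rz":0,"jaw":1},{"x":0,"y":0,"z":-1,"rx":0,"ry":0,"rz":0,"jaw":1},{"x":0,"y":0,"z":-1,"rx":0,"ry":0,"rz":0,"jaw":1},{"x":0,"y":0,"z":-1,"rx":0,"ry":0,"rz":0,"jaw":1}]'
python3 - <<'E'
from cell import env
from h import *
c=env.read_camera('side');b=c['img'][:,:,::-1].copy()
w=env.read_camera('wrist')
cv2.imwrite('pics/w10.png',w['img'][:,:,::-1])
cv2.imwrite('pics/c10.png',cv2.resize(b[180:335,220:370],None,fx=3.8,fy=3.8,interpolation=cv2.INTER_CUBIC))
E
python3 m.py
```

```text
t: 9.9
eef_pos: [572.5, -274.4, 298.2]
tcp_rot: [3.142, 0.0, 1.682]
ft_force: [0.2, -0.3, -1.1]
opening: 0.999
t: 10.65
eef_pos: [572.3, -274.2, 447.6]
tcp_rot: [-3.141, -0.0, 1.682]
ft_force: [-0.6, -0.4, -0.4]
opening: 1.004
10.75 M [ 0.017 -0.095  0.038] F [-0.1 -0.3 -0.4] yaw [-3.1398e+00 -1.3000e-03  1.6823e+00] 1.001
```

View pics/c10.png

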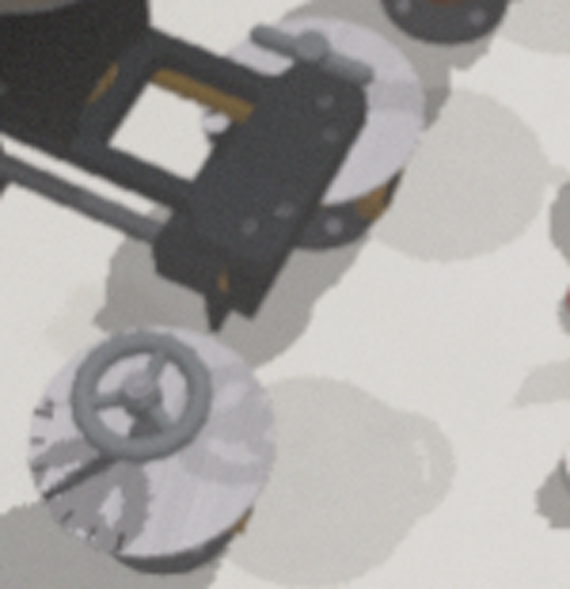

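View pics/w10.png

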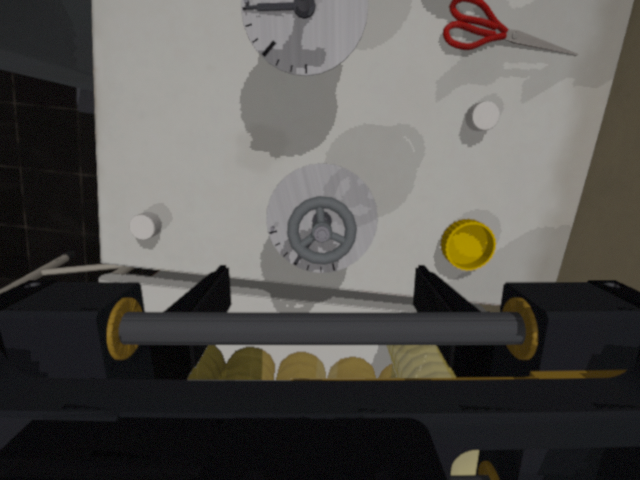

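The wheel is released. The pointer lies on the thick mark: tip about (231.8,310.8) in the full side image, against (232.4,308.8) predicted for 45°. The tee's pointer is still on its first mark, at (245,8) in the wrist view.

```bash
python3 -c "
from cell import env
print(env.job_done())"
```

```text
the job is handed in; nothing more can be done
None
```

I opened the handwheel valve to the 45° mark, let go of the wheel and handed the job in at about 10.8 s. No verdict was reported.

- **How it went:** I gripped the wheel across its rim from above. I turned it anticlockwise through about 0.6–0.7 rad of free play, then on until the pointer lay on the long thick mark. Then I let go and rose 150 mm clear.
- **Handwheel valve:** after the release, the pointer tip in the side view was about 2 px from where 45° should put it. That is well inside the 10° tolerance.
- **Tee valve and contact:** the tee valve's pointer is still on its first mark. The wrist force is near zero, so the robot is touching nothing.
- **What disagreed:**
  - The wrist moment about the stem axis never showed the stated 0.25 N m, staying at or below about 0.06. I judged the end of the free play and the stopping angle from the camera pictures instead.
  - Two pointer readings differed by a few degrees from the angle the gripper had turned, so I made the final stop by sight on the mark.
  - The first move command was refused because it left out some values; nothing moved.

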